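# Load a battery pack into its adapter sled and dock the sled in the tester

## Task

Lay the battery pack with the orange label flat in the pocket of the white adapter sled, its brass contacts towards the sled's brass-marked nose. Then carry the loaded sled to the battery tester and slide it nose first into the bay until it is fully home against the stop, and let go. Leave the other packs and the screwdriver where they lie.

Things in the scene. Friction and masses are not known exactly. Their poses are not given: they have to be found in the camera images.
- pack: black battery pack with an ORANGE label on its top, 92 (x) x 40 (y) x 36 (z) mm, about 0.22 kg, lying flat on the bench. Origin: centre of the underside; +x points to the end with the brass contacts, z up.
- pack_contacts (a point): top edge of the pack's brass contact end: 46 mm along the pack's +x and 36 mm up from its origin.
- sled: white plastic adapter sled, a low open tray lying loose on the bench, outside 122 (x) x 58 (y) x 20 (z) mm, about 0.16 kg. Centred pocket 98 x 46 mm, its floor 6 mm up, its walls 14 mm high over the floor (a pack in it stands 22 mm proud). Origin: centre of the underside; +x points to the nose, the end with three brass strips; a grey bar marks the tail.
- sled_nose (a point): top of the sled's nose end: 61 mm along the sled's +x and 20 mm up from its origin.
- sled_grip (a point): a good place to grip the loaded sled across its 58 mm width, clear of the bay: 25 mm behind the sled's middle (its -x), on the centre line, 20 mm up, level with the tops of the walls.
- tester: grey battery tester fixed to the bench. Origin: on the bench, directly below the sled's origin when fully home; +x points into the bay. Aluminium deck 110 mm wide, top 12 mm up, from x = -125 mm into the bay. Stop (nose position) at x = +61 mm; behind it a cabinet 85 mm high. Home: sled on the deck, nose on the stop, axes parallel.
- bay_mouth (a point): middle of the bay's mouth at deck height: 17 mm along the tester's +x from its origin, 12 mm up; here the roof begins, its underside 62 mm and its top 69 mm above the bench. Blue flared cheeks narrow from 90 mm apart (8 mm before this point) to 63 mm apart (12 mm beyond it), then run straight to the stop.
- spare_a: black battery pack of the same size and shape as pack, but with a GREY label; it may lie in any of the three places. Leave it alone. Origin: centre of the underside.
- spare_b: black battery pack of the same size and shape as pack, but with a GREY label; it may lie in any of the three places. Leave it alone. Origin: centre of the underside.
- screwdriver: screwdriver lying on the bench beyond the sled, a bystander.
Not all that is in view belongs to the job. Leave any green or pink look-alike of the pack alone.

How it is judged:
On the way:
1. the orange-labelled pack lies in the sled's pocket, contacts to the nose, while the sled is still out of the bay (x of pack in the frame of sled between -0.006 and 0.006 m and y of pack in the frame of sled between -0.006 and 0.006 m and z of pack in the frame of sled between 0.003 and 0.009 m and x of pack_contacts in the frame of sled above 0.03 m and angle between the z axis of pack and the z axis of sled, either way round below 0.07 rad and horizontal distance between sled and tester above 0.06 m), for 0.2 s.
At the end, for the whole second after the job is handed in: The orange-labelled pack lies flat in the sled's pocket (within 6 mm of centred, 3 mm in height, 0.07 rad) with its contacts at the nose, and the sled lies flat on the deck, nose in the bay, within 5 mm of home along and across and 3 mm in height; all at rest and released (x of pack in the frame of sled between -0.006 and 0.006 m and y of pack in the frame of sled between -0.006 and 0.006 m and z of pack in the frame of sled between 0.003 and 0.009 m and x of pack_contacts in the frame of sled above 0.03 m and angle between the z axis of pack and the z axis of sled, either way round below 0.07 rad and x of sled in the frame of tester between -0.005 and 0.005 m and y of sled in the frame of tester between -0.005 and 0.005 m and z of sled in the frame of tester between 0.009 and 0.015 m and x of sled_nose in the frame of tester above 0.05 m and angle between sled's own z axis and vertical below 0.07 rad and linear speed of each of sled, pack below 0.01 m/s); the robot touches nothing.
It fails at once if a grey-labelled pack moved more than 30 mm (distance of spare_a from where it was at the start of the episode above 0.03 m).
It fails at once if a grey-labelled pack moved more than 30 mm (distance of spare_b from where it was at the start of the episode above 0.03 m).
It fails at once if the screwdriver moved more than 30 mm (distance of screwdriver from where it was at the start of the episode above 0.03 m).
It also fails if it takes over 56 s, if anything falls off the work surface, if the arm or the gripper's body presses on something with over 40 N, if the wrist force passes 120 N, or if a joint passes its speed limit or range.

## Robot

A 7-joint arm with a two-finger parallel gripper is mounted at the origin on the work surface. World frame = base frame: x ahead of the robot, y to its left, z up, the work surface at z = 0. Lengths are in m, angles in rad, forces in N, time in s.
With the tool pointing down it reaches from about 0.425 to 0.875 m from the base axis. Payload 8.4 kg.
Tool frame: the origin (TCP) lies on the centre line of the jaws, within the pads' length; the fingertips stand 11 mm ahead of it and the grasp point (between the pads) lies 8 mm behind it; z points along the fingers, y is the direction in which the jaws open and shut (so a half turn about z gives the same grasp; the last joint's range is limited). The gripper opens to 85 mm and grips with 20 to 120 N. Pads are 22 mm wide; open, the fingers measure 114 mm over their backs; the gripper's body (76 mm by 85 mm) begins 54 mm behind the grasp point. The pads swing forward as they close: fully open they stand 13 mm farther back than shut.
Start: joints at [1.1, 0.333, 0.04, 1.465, -0.013, 1.343, -0.059], TCP at [0.236, -0.606, 0.242] pointing down, gripper open.
Joint ranges: [-2.58, 2.58], [-0.38, 2.09], [-1.3, 1.39], [0.25, 2.4], [-1.5, 4.64], [0.08, 2.09], [-2.65, 2.65]. Speed limits (rad/s): [2.22, 2.22, 2.79, 2.79, 3.14, 3.14, 3.14].

## Interface

Orientations are given as a unit quaternion [x, y, z, w].
In Python, from workcell import r gives the robot as it stands.
- The arm moves only by the tool carry_out, never from a script. Its argument "rows" is a list of rows, each a list of 7 numbers: the opening, from 0 (shut) to 1 (fully open), then the shift along the tool's x, y, z in mm, then the turn, a rotation vector about the tool's x, y, z in degrees. A call has 1 to 10 rows; each row is the pose to reach, as a shift and turn from the pose commanded when the call began, along the tool's axes at that moment; what a row does not reach only later rows make up. A row lasts 1/12 s, in which the tool goes at most 41.7 mm and 7.16 degrees, less where a joint would pass 70% of its speed; a pose out of reach is approached as far as the arm can. A call with a gripper value outside its range is refused whole. The fingers move at their own pace and stop on an object; the grip force is fixed at half the most. Time passes only in rows, so rows that repeat a pose let the fingers close. It gives the time, the measured TCP pose, the force and the opening at its end, in the units of the state.
- r.sense(): the state, without advancing time (a new reading comes with each control period).
- r.grab_frame(name): name is "side" or "top"; returns a dict with "pixels" (480x640x3 uint8, red, green, blue), "K" (3x3 intrinsics, pixels), "cam_to_world" (4x4, takes a point from camera to world coordinates). Camera axes: x right, y up, looking along -z (the intrinsics and any distortion apply to the point x, -y, -z); pixel columns grow to the right and rows downward; lengths in m; the calibration is good to about 2 mm. A picture is of the moment at which its call begins. There is no depth.
- r.job_done(): hands the job in, once; it reports no verdict.
The state is a dict: "clock": time; "joint_positions": joint angles; "joint_vel": joint speeds; "tau": joint torques, N m; "tcp_pos": TCP position; "tcp_rot": TCP orientation; "ft_force": force on the tool from outside, world axes, zero at the start; "ft_torque": the same for the moment, N m; "width": opening from 0.0 (shut) to 1.0 (fully open).
Only numpy, scipy, OpenCV 4.12 (cv2) and the standard library are available. Lean on these libraries where they do the work, as an engineer would, in place of code of your own. Each camera call takes 0.05 s, during which the arm holds its last target. There are 200 camera calls.

## Working session

There is one attempt and no reset: what is moved stays moved. The work goes in short steps, Python scripts to look and compute and a tool call to move; the robot and the scene stay as the last step left them, time stands still between calls to the robot, and variables do not carry over. Pictures are saved under pics/ and viewed, about 8 in all and at most 12, crops included, and the job is handed in when it is done.

Besides the shell and the picture viewer there is one more tool, called after "Call:" as name(argument=value, ...), one argument or row to a line, values as JSON. carry_out: Moves the arm, as the interface text tells. Its arguments: {"type":"object","properties":{"rows":{"type":"array","items":{"type":"array","items":{"type":"number"}}}},"required":["rows"]}

```bash
mkdir -p pics; ls
python3 - <<'E'
from workcell import r
import cv2,numpy as np
s=r.sense(); print(s['clock'],s['tcp_pos'],s['tcp_rot'],s['width'],s['ft_force'])
for n in("top","side"):
    f=r.grab_frame(n); np.savez(f"pics/{n}0.npz",**{k:np.array(v) for k,v in f.items()})
    cv2.imwrite(f"pics/{n}0.png",f["pixels"][:,:,::-1]); print(n,f["K"],f["cam_to_world"],f.keys())
E
```

```text
pics
0.0 [ 0.23596534 -0.60519096  0.24142121] [ 9.82769246e-01  1.84834915e-01 -2.01425416e-04 -7.89027812e-04] 0.9977633884660182 [ 0.00070693 -0.11126317 -0.52003369]
top [[501.79962641   0.         323.90728657]
 [  0.         501.79962641 245.58760253]
 [  0.           0.           1.        ]] [[-0.02171189  0.99520235 -0.09539851  0.44995385]
 [-0.99973529 -0.02088564  0.00965117 -0.06544628]
 [ 0.00761241  0.0955828   0.99539237  1.28674067]
 [ 0.          0.          0.          1.        ]] dict_keys(['pixels', 'K', 'cam_to_world'])
side [[585.49014283   0.         324.55520934]
 [  0.         585.49014283 237.79342504]
 [  0.           0.           1.        ]] [[-0.94851927  0.15498477 -0.27620809  0.22514194]
 [-0.31613037 -0.51645258  0.79582556  0.84842596]
 [-0.01930754  0.84217365  0.53886062  0.68223046]
 [ 0.          0.          0.          1.        ]] dict_keys(['pixels', 'K', 'cam_to_world'])
```

View pics/top0.png

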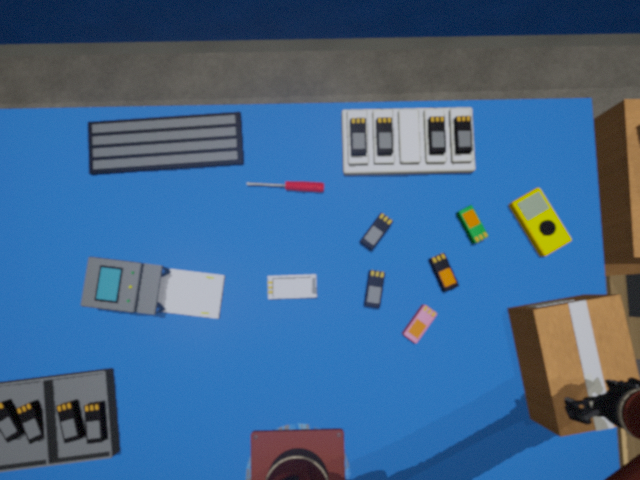

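View pics/side0.png

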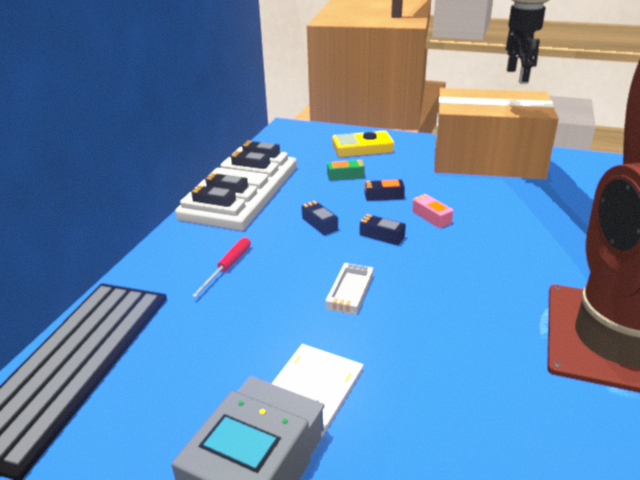

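```bash
cat > h.py <<'E'
import cv2,numpy as np
from workcell import r
def load(n):
    return dict(np.load(f"pics/{n}.npz"))
def grab(n,name):
    f=r.grab_frame(n); np.savez(f"pics/{name}.npz",**{k:np.array(v) for k,v in f.items()}); return f
def cast(f,uv,z):
    uv=np.atleast_2d(np.float64(uv)); K,T=f["K"],f["cam_to_world"]
    d=np.c_[(uv[:,0]-K[0,2])/K[0,0],-(uv[:,1]-K[1,2])/K[1,1],-np.ones(len(uv))]@T[:3,:3].T
    return T[:3,3]+d*((z-T[2,3])/d[:,2])[:,None]
def proj(f,P):
    K,T=f["K"],f["cam_to_world"]; c=(np.atleast_2d(P)-T[:3,3])@T[:3,:3]
    return np.c_[K[0,2]+K[0,0]*c[:,0]/-c[:,2],K[1,2]-K[1,1]*c[:,1]/-c[:,2]]
def crop(f,box,s):
    x0,y0,x1,y1=box
    return cv2.resize(f["pixels"][y0:y1,x0:x1,::-1],None,fx=s,fy=s,interpolation=cv2.INTER_CUBIC)
def blobs(f,lo,hi,box,amin=6):
    hsv=cv2.cvtColor(f["pixels"],cv2.COLOR_RGB2HSV); m=cv2.inRange(hsv,np.array(lo),np.array(hi))
    k=np.zeros_like(m); k[box[1]:box[3],box[0]:box[2]]=1; m*=k
    n,l,st,c=cv2.connectedComponentsWithStats(m)
    out=[]
    for i in range(1,n):
        if st[i,4]>=amin:
            pts=np.argwhere(l==i)[:,::-1].astype(np.float32)
            out.append((int(st[i,4]),c[i].round(2),cv2.minAreaRect(pts)))
    return out
E
python3 - <<'E'
from h import *
f=load("top0")
a=crop(f,(420,240,480,300),6.6); b=crop(f,(260,262,330,312),5.7)
c=crop(f,(80,250,230,325),5.3)
W=800; im=np.zeros((800,800,3),np.uint8)
im[:a.shape[0],:a.shape[1]]=a; im[:b.shape[0],400:400+b.shape[1]]=b[:,:400]; im[400:400+c.shape[0],:c.shape[1]]=c[:400,:800]
cv2.imwrite("pics/crop1.png",cv2.resize(im,(600,600)))
print("orange");[print(x) for x in blobs(f,(3,150,120),(17,255,255),(425,245,465,300))]
print("brass");[print(x) for x in blobs(f,(18,90,90),(35,255,255),(425,245,465,300),3)]
print("sled white");[print(x) for x in blobs(f,(0,0,130),(179,70,255),(255,260,330,315))]
print("sled brass");[print(x) for x in blobs(f,(15,40,90),(40,255,255),(255,260,330,315),2)]
print("deck");[print(x) for x in blobs(f,(0,0,170),(179,60,255),(150,255,240,330))]
print("deckmarks");[print(x) for x in blobs(f,(15,60,90),(40,255,255),(80,255,240,330),2)]
print("cabinet");[print(x) for x in blobs(f,(0,0,50),(179,80,150),(75,250,175,325),30)]
E
```

```text
orange
(30, array([443.27, 276.53]), ((444.0, 277.0), (18.0, 10.0), 90.0))
(9, array([454.  , 279.89]), ((454.0, 279.5), (7.0, 2.0), 90.0))
brass
(65, array([438.08, 258.17]), ((438.3103332519531, 258.2758483886719), (5.199469566345215, 12.998673439025879), 68.19859313964844))
(166, array([446.99, 276.95]), ((447.00006103515625, 277.0000305175781), (15.205260276794434, 10.733125686645508), 63.43495178222656))
sled white
(1117, array([291.73, 286.36]), ((291.3778991699219, 286.33740234375), (23.35369873046875, 48.77291488647461), 88.09085083007812))
sled brass
(9, array([270.33, 282.11]), ((270.2500305175781, 282.2500305175781), (2.1213202476501465, 2.8284268379211426), 45.0))
(10, array([270.2, 287. ]), ((270.5, 287.0), (3.0, 2.0), 0.0))
(8, array([270.5, 291.5]), ((270.5, 291.5), (1.0, 3.0), 90.0))
deck
(2397, array([193.8 , 293.27]), ((193.50271606445312, 293.22760009765625), (55.86383819580078, 43.8306999206543), 6.911227226257324))
deckmarks
(2, array([208.5, 277. ]), ((208.5, 277.0), (1.0, 0.0), 180.0))
(9, array([130.11, 286.33]), ((130.25001525878906, 286.2500305175781), (2.1213202476501465, 2.8284268379211426), 45.0))
cabinet
(3051, array([126.76, 286.16]), ((125.30757141113281, 285.9369201660156), (83.91795349121094, 49.604122161865234), 6.842773914337158))
```

View pics/crop1.png

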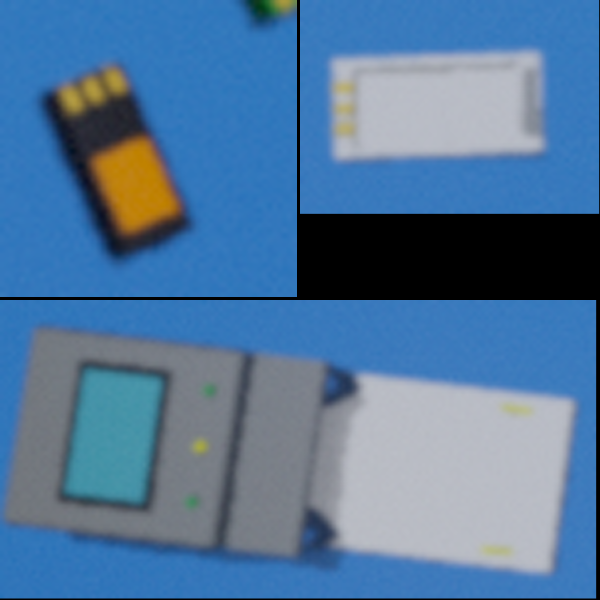

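The target is the black pack with the orange label at top (444,272), contacts up and to the left. The other candidates are grey-labelled spares at (377,231) and (374,289), a green decoy at (472,224) and a pink decoy at (420,323). The crop confirms orange on black. The sled is at (292,287), with its brass nose facing left, towards the tester. The bay mouth is near (160,290) and the deck end is at (222,295).

```bash
cat >> h.py <<'E'
def up(f,box,s=8):
    x0,y0,x1,y1=box
    return cv2.resize(f["pixels"][y0:y1,x0:x1],None,fx=s,fy=s,interpolation=cv2.INTER_CUBIC)
def pix(m,box,s=8):
    p=np.argwhere(m>0)[:,::-1]; return (p+.5)/s-.5+np.array(box[:2])
def biggest(m):
    n,l,st,c=cv2.connectedComponentsWithStats(m.astype(np.uint8)); return l==1+np.argmax(st[1:,4])
def ext(P,c,ax):  # extents along ax and its left normal, about c (robust)
    d=P[:,:2]-c; n=np.array([-ax[1],ax[0]])
    return [np.round(1e3*np.percentile(d@v,[.3,99.7]),1) for v in(ax,n)]
def pack(f,box):
    u=up(f,box).astype(int); hsv=cv2.cvtColor(u.astype(np.uint8),cv2.COLOR_RGB2HSV)
    warm=(u[:,:,0]-u[:,:,2]>45)
    n,l,st,c=cv2.connectedComponentsWithStats(warm.astype(np.uint8)); 
    o=1+np.argmax(st[1:,4]); lab=cast(f,pix(l==o,box),.036).mean(0)
    con=cast(f,pix((l>0)&(l!=o),box),.036).mean(0)
    ax=(con-lab)[:2]; print("label",lab,"contacts",con,"dist",np.linalg.norm(ax)); ax/=np.linalg.norm(ax)
    m=biggest((u[:,:,2]<125)|warm); P=pix(m,box)
    print("yaw",np.arctan2(ax[1],ax[0]),"ext@36",ext(cast(f,P,.036),lab[:2],ax),"ext@0",ext(cast(f,P,0),lab[:2],ax))
E
python3 - <<'E'
from h import *
f=load("top0")
pack(f,(424,244,466,298))
# sled
b=(255,262,330,312); u=up(f,b).astype(int)
m=biggest((u[:,:,0]>120)); P=pix(m,b)
for z in(.02,0):
    Q=cast(f,P,z); R=cv2.minAreaRect(Q[:,:2].astype(np.float32)); print("sled",z,R,Q.mean(0))
c=Q=cast(f,P,.02); R=cv2.minAreaRect(Q[:,:2].astype(np.float32)); bp=cv2.boxPoints(R); print(bp)
b=(150,258,235,328); u=up(f,b).astype(int)
m=biggest((u[:,:,0]>110)&(u[:,:,2]-u[:,:,0]<70)); P=pix(m,b);Q=cast(f,P,.012);R=cv2.minAreaRect(Q[:,:2].astype(np.float32))
print("deck",R,"\n",cv2.boxPoints(R))
b=(75,250,235,328); u=up(f,b).astype(int)
m=biggest((u[:,:,2]-u[:,:,0]<70)); 
# edges of deck part: lateral boundary at columns
for z in(.012,):
  for col in(180,190,200,210,216):
    k=int((col+.5-b[0])*8); rr=np.where(m[:,k])[0]; rows=(rr[[0,-1]]+.5)/8-.5+b[1]
    print(col,rows,cast(f,[[col,rows[0]],[col,rows[1]]],z)[:,:2].tolist())
for row in(282,290,298,306):
    k=int((row+.5-b[1])*8); cc=np.where(m[k])[0]; cols=(cc[[0,-1]]+.5)/8-.5+b[0]
    print(row,cols,cast(f,[cols[1],row],.012)[0,:2],cast(f,[cols[0],row],.085)[0,:2])
E
```

```text
label [ 0.48465698 -0.38206062  0.036     ] contacts [ 0.53231904 -0.36285981  0.036     ] dist 0.05138427086994534
yaw 0.3829636740232286 ext@36 [array([-31.1,  59.5]), array([-18.7,  26.8])] ext@0 [array([-34.5,  58.7]), array([-28. ,  18.7])]
sled 0.02 ((0.4707278907299042, 0.005732104182243347), (0.06086747348308563, 0.12475307285785675), 0.6889265179634094) [0.47069994 0.00607046 0.02      ]
sled 0 ((0.4710558354854584, 0.006855912506580353), (0.061828479170799255, 0.12672273814678192), 0.6889404654502869) [4.71027492e-01 7.19960868e-03 1.17922227e-20]
[[ 0.43954635  0.06773821]
 [ 0.44104636 -0.05700585]
 [ 0.50190943 -0.056274  ]
 [ 0.5004094   0.06847006]]
deck ((0.4610395133495331, 0.278103232383728), (0.19272370636463165, 0.12127014249563217), 82.16901397705078) 
 [[0.38784045 0.19090164]
 [0.5079797  0.1743784 ]
 [0.5342386  0.36530483]
 [0.41409934 0.38182807]]
180 [269.0625 314.1875] [[0.5200080254414912, 0.2882488489002084], [0.4065307650325568, 0.2876096742856907]]
190 [270.1875 315.4375] [[0.5166150740238065, 0.2629431290560288], [0.40286213333385346, 0.26251803897519543]]
200 [271.4375 316.6875] [[0.51290571692355, 0.23763998686141935], [0.3991941287763256, 0.2374306930016944]]
210 [272.6875 317.9375] [[0.5091969993247177, 0.21234120698487052], [0.39552675119917524, 0.2123476352654084]]
216 [273.3125 318.4375] [[0.5072887204836081, 0.19716365405687059], [0.39394917711490685, 0.19729911446305276]]
282 [ 83.9375 223.8125] [0.48489258 0.17745581] [0.49005221 0.49596824]
290 [ 82.5625 222.8125] [0.4647771  0.18003223] [0.4711369  0.49877217]
298 [ 81.1875 221.8125] [0.4447231  0.18260077] [0.45227951 0.50156751]
306 [ 83.6875 220.5625] [0.42474409 0.18579011] [0.43327942 0.49520662]
```

```bash
cat >> h.py <<'E'
from scipy.spatial.transform import Rotation as Ro
def plan(*tg):  # (x,y,z,yaw deg) -> shift mm, turn deg in present tool axes
    s=r.sense(); R0=Ro.from_quat(s["tcp_rot"]); p=np.array(s["tcp_pos"])
    x=R0.as_matrix()[:,0]; yaw=np.degrees(np.arctan2(x[1],x[0]))
    print("t %.2f p %s yaw %.2f w %.3f F %s"%(s["clock"],p.round(4),yaw,s["width"],np.round(s["ft_force"],1)))
    for t in tg:
        Rt=Ro.from_euler("z",t[3],degrees=True)*Ro.from_euler("x",180,degrees=True)
        print(t,"->",(R0.inv().apply(np.array(t[:3])-p)*1e3).round(1),(R0.inv()*Rt).as_rotvec(degrees=True).round(2))
E
python3 -c "
from h import *
plan((.236,-.606,.30,21.9),(.498,-.377,.30,21.9),(.498,-.377,.12,21.9),(.498,-.377,.028,21.9))"
```

```text
t 0.10 p [ 0.236  -0.6052  0.2415] yaw 21.30 w 1.000 F [-0.4 -0.1  0.2]
(0.236, -0.606, 0.3, 21.9) -> [ -0.3   0.6 -58.5] [-0.08  0.   -0.6 ]
(0.498, -0.377, 0.3, 21.9) -> [ 327.  -117.6  -58.3] [-0.08  0.   -0.6 ]
(0.498, -0.377, 0.12, 21.9) -> [ 327.  -117.3  121.7] [-0.08  0.   -0.6 ]
(0.498, -0.377, 0.028, 21.9) -> [ 327.1 -117.2  213.7] [-0.08  0.   -0.6 ]
```

Call:
carry_out(
  rows=[
    [1,0,0,-35,0,0,0],
    [1,15,-5,-58,0,0,-0.6],
    [1,50,-18,-58,0,0,-0.6],
    [1,87,-31,-58,0,0,-0.6],
    [1,125,-45,-58,0,0,-0.6],
    [1,162,-58,-58,0,0,-0.6],
    [1,200,-72,-58,0,0,-0.6],
    [1,237,-85,-58,0,0,-0.6],
    [1,275,-99,-50,0,0,-0.6],
    [1,310,-111,-35,0,0,-0.6],
  ],
)

```text
clock: 0.93
tcp_pos: [0.4868, -0.3878, 0.2787]
tcp_rot: [0.982, 0.19, 0.001, 0.001]
ft_force: [1.4, -0.7, -0.3]
width: 0.999
```

Call:
carry_out(
  rows=[
    [1,10,-3,25,0,0,0],
    [1,17,-6,60,0,0,0],
    [1,17,-6,95,0,0,0],
    [1,17,-6,130,0,0,0],
    [1,17,-6,150,0,0,0],
    [1,17,-6,155,0,0,0],
    [1,17,-6,155,0,0,0],
  ],
)

```text
clock: 1.52
tcp_pos: [0.4972, -0.377, 0.1206]
tcp_rot: [0.982, 0.19, -0.001, -0.001]
ft_force: [0.2, 1.2, 0.0]
width: 1.0
```

```bash
python3 -c "
from h import *
plan((.498,-.377,.028,21.9))
f=grab('top','t1');g=grab('side','s1')
a=crop(f,(400,230,500,305),4);u,v=proj(g,[.498,-.377,.04])[0].astype(int);print(u,v)
b=crop(g,(u-50,v-50,u+50,v+25),4);cv2.imwrite('pics/c2.png',np.hstack([a,b]))"
```

```text
t 1.52 p [ 0.4972 -0.377   0.1206] yaw 21.90 w 1.000 F [0.2 1.2 0. ]
(0.498, -0.377, 0.028, 21.9) -> [ 0.9  0.6 92.6] [-0.17  0.11  0.  ]
383 181
```

View pics/c2.png

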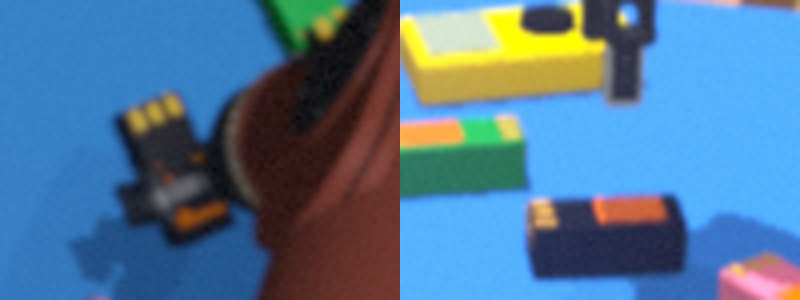

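The top crop shows the gripper centred over the orange pack, and the side crop shows the finger straight above it. I'll descend and grip.

Call:
carry_out(
  rows=[
    [1,1,0.5,30,0,0,0],
    [1,1,0.5,60,0,0,0],
    [1,1,0.5,82,0,0,0],
    [1,1,0.5,92,0,0,0],
    [1,1,0.5,92.5,0,0,0],
    [0.3,1,0.5,92.5,0,0,0],
    [0,1,0.5,92.5,0,0,0],
    [0,1,0.5,92.5,0,0,0],
    [0,1,0.5,92.5,0,0,0],
    [0,1,0.5,92.5,0,0,0],
  ],
)

```text
clock: 2.45
tcp_pos: [0.5002, -0.3782, 0.0318]
tcp_rot: [0.982, 0.19, 0.001, 0.001]
ft_force: [-1.5, 1.8, 7.8]
width: 0.454
```

Call:
carry_out(
  rows=[
    [0,0,0,0,0,0,0],
    [0,0,0,0,0,0,0],
    [0,0,0,0,0,0,0],
    [0,0,0,-8,0,0,0],
    [0,0,0,-35,0,0,0],
    [0,0,0,-70,0,0,0],
    [0,0,0,-105,0,0,0],
    [0,0,0,-122,0,0,0],
    [0,0,0,-122,0,0,0],
  ],
)

```text
clock: 3.2
tcp_pos: [0.5014, -0.3792, 0.1578]
tcp_rot: [0.982, 0.19, 0.003, 0.003]
ft_force: [1.1, -0.4, -2.3]
width: 0.457
```

```bash
python3 -c "
from h import *
plan((.4707,.0057,.15,90.7))
g=grab('side','s2');u,v=proj(g,[.498,-.377,.14])[0].astype(int);print(u,v)
b=crop(g,(u-50,v-40,u+50,v+35),5);cv2.imwrite('pics/c3.png',b)"
```

```text
t 3.20 p [ 0.5014 -0.3792  0.1578] yaw 21.89 w 0.457 F [ 1.1 -0.4 -2.3]
(0.4707, 0.0057, 0.15, 90.7) -> [ 115.  -368.6    5.7] [ 5.000e-01  1.000e-02 -6.881e+01]
385 142
```

View pics/c3.png

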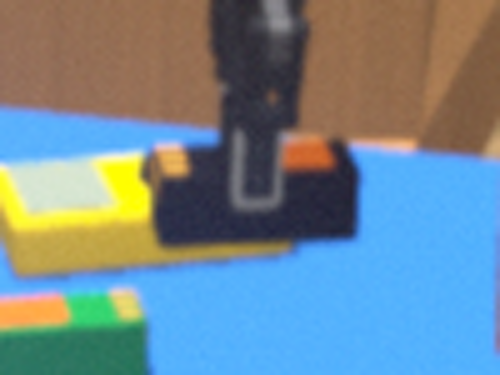

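Call:
carry_out(
  rows=[
    [0,0,0,0,0,0,0],
    [0,0,0,0,0,0,0],
    [0,0,0,0,0,0,0],
  ],
)

```text
clock: 3.5
tcp_pos: [0.4984, -0.3771, 0.15]
tcp_rot: [0.982, 0.19, -0.001, -0.001]
ft_force: [-0.8, -0.2, -2.7]
width: 0.454
```

```bash
python3 -c "
from h import *
plan((.4707,.0057,.15,90.7))"
```

```text
t 3.50 p [ 0.4984 -0.3771  0.15  ] yaw 21.90 w 0.454 F [-0.8 -0.2 -2.7]
(0.4707, 0.0057, 0.15, 90.7) -> [ 117.1 -365.5    0.7] [ -0.19  -0.   -68.8 ]
```

Call:
carry_out(
  rows=[
    [0,4,-12,0,0,0,-3],
    [0,12,-38,0,0,0,-8],
    [0,23,-73,0,0,0,-14],
    [0,35,-109,0,0,0,-21],
    [0,47,-146,0,0,0,-28],
    [0,59,-183,0,0,0,-35],
    [0,70,-219,0,0,0,-42],
    [0,82,-256,0,0,0,-49],
    [0,94,-292,0,0,0,-55.5],
    [0,104,-325,0,0,0,-61.5],
  ],
)

```text
clock: 4.33
tcp_pos: [0.4735, -0.035, 0.151]
tcp_rot: [0.744, 0.668, -0.0, -0.001]
ft_force: [0.7, 0.1, -2.5]
width: 0.446
```

Call:
carry_out(
  rows=[
    [0,0,0,0,0,0,0],
    [0,0,0,0,0,0,0],
  ],
)

```text
clock: 4.5
tcp_pos: [0.474, -0.0354, 0.1512]
tcp_rot: [0.745, 0.667, -0.0, -0.0]
ft_force: [0.4, -0.7, -2.6]
width: 0.454
```

```bash
python3 -c "
from h import *
plan((.4707,.0057,.15,90.7),(.4707,.0057,.048,90.7))"
```

```text
t 4.50 p [ 0.474  -0.0354  0.1512] yaw 83.63 w 0.454 F [ 0.4 -0.7 -2.6]
(0.4707, 0.0057, 0.15, 90.7) -> [40.5 -7.8  1.2] [-0.06 -0.01 -7.07]
(0.4707, 0.0057, 0.048, 90.7) -> [ 40.4  -7.7 103.2] [-0.06 -0.01 -7.07]
```

Call:
carry_out(
  rows=[
    [0,15,-3,0,0,0,-2],
    [0,30,-6,8,0,0,-5],
    [0,40.5,-7.8,30,0,0,-7],
    [0,40.5,-7.8,55,0,0,-7],
    [0,40.5,-7.8,76,0,0,-7],
    [0,40.5,-7.8,80,0,0,-7],
    [0,40.5,-7.8,80,0,0,-7],
    [0,40.5,-7.8,80,0,0,-7],
  ],
)

```text
clock: 5.17
tcp_pos: [0.4717, 0.0038, 0.0721]
tcp_rot: [0.705, 0.71, 0.0, -0.0]
ft_force: [0.5, -0.2, -1.9]
width: 0.452
```

```bash
python3 -c "
from h import *
plan((.4707,.0057,.035,90.7))
g=grab('side','s3');f=grab('top','t3');u,v=proj(g,[.47,.006,.03])[0].astype(int);print(u,v)
cv2.imwrite('pics/c4.png',np.hstack([crop(g,(u-40,v-40,u+40,v+40),5),crop(f,(252,247,332,327),5)]))"
```

```text
t 5.17 p [0.4717 0.0038 0.0721] yaw 90.41 w 0.452 F [ 0.5 -0.2 -1.9]
(0.4707, 0.0057, 0.035, 90.7) -> [ 1.9 -0.9 37.2] [-0.01 -0.03 -0.29]
349 278
```

View pics/c4.png

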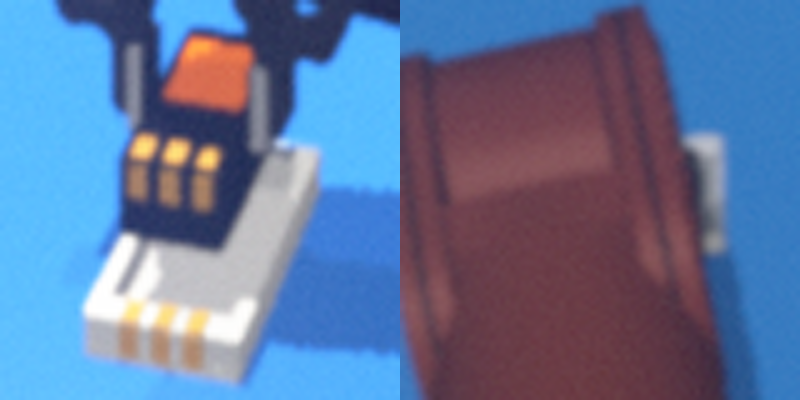

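```bash
python3 -c "
from h import *
g=load('s3'); o=np.array([349-40,278-40])
q=lambda a:(np.array(a)+.5)/5-.5+o
print('pack front bottom',cast(g,q([[122,225],[222,250]]),.042),'z.044',cast(g,q([[122,225],[222,250]]),.046)[:,:2])
print('sled nose top',cast(g,q([[87,315],[240,347]]),.02),'bottom',cast(g,q([[87,354],[240,383]]),0))
print('sled tail R top',cast(g,q([[320,150]]),.02))
u=up(g,(o[0],o[1],o[0]+80,o[1]+80),5).astype(int)
m=biggest(u[:,:,0]>110)
P=cast(g,pix(m,(o[0],o[1]),5),.02)
"
```

```text
pack front bottom [[0.49102524 0.04137538 0.042     ]
 [0.45229868 0.04504961 0.042     ]] z.044 [[0.48936407 0.04641763]
 [0.45087946 0.0500689 ]]
sled nose top [[0.49586669 0.06837248 0.02      ]
 [0.43844944 0.06956907 0.02      ]] bottom [[0.49695776 0.06622047 0.        ]
 [0.4393883  0.06550255 0.        ]]
sled tail R top [[ 0.44139394 -0.05466098  0.02      ]]
```

Call:
carry_out(
  rows=[
    [0,2.3,-1.7,4,0,0,-0.5],
    [0,2.3,-1.7,10,0,0,-0.5],
    [0,2.3,-1.7,16,0,0,-0.5],
    [0,2.3,-1.7,22,0,0,-0.5],
    [0,2.3,-1.7,27,0,0,-0.5],
    [0,2.3,-1.7,27,0,0,-0.5],
  ],
)

```text
clock: 5.77
tcp_pos: [0.4689, 0.006, 0.0435]
tcp_rot: [0.702, 0.713, -0.001, -0.001]
ft_force: [0.1, 0.1, -2.5]
width: 0.446
```

Call:
carry_out(
  rows=[
    [0,0,0,2,0,0,0],
    [0,0,0,4,0,0,0],
    [0,0,0,4,0,0,0],
  ],
)

```text
clock: 6.02
tcp_pos: [0.4696, 0.0061, 0.0406]
tcp_rot: [0.702, 0.713, -0.0, -0.0]
ft_force: [-0.5, 0.6, -1.8]
width: 0.448
```

```bash
python3 -c "
from h import *
plan((.4700,.006,.035,91))
g=grab('side','s4');u,v=proj(g,[.47,.006,.03])[0].astype(int)
cv2.imwrite('pics/c5.png',crop(g,(u-40,v-40,u+40,v+40),7))"
```

```text
t 6.02 p [0.4696 0.0061 0.0406] yaw 90.90 w 0.448 F [-0.5  0.6 -1.8]
(0.47, 0.006, 0.035, 91) -> [-0.1  0.4  5.6] [-0.01 -0.01 -0.1 ]
```

View pics/c5.png

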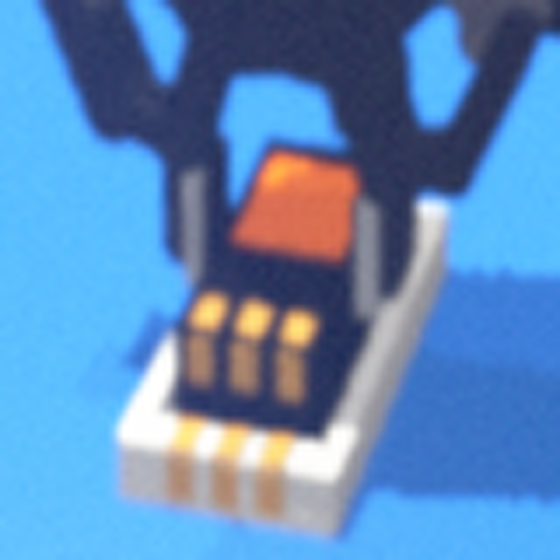

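The pack is inside the pocket outline with its contacts at the nose, and there's no contact force yet. I'll lower it the last few millimetres.

Call:
carry_out(
  rows=[
    [0,0,0,2,0,0,0],
    [0,0,0,4,0,0,0],
    [0,0,0,4,0,0,0],
  ],
)

```text
clock: 6.32
tcp_pos: [0.4701, 0.006, 0.0377]
tcp_rot: [0.702, 0.713, -0.0, 0.0]
ft_force: [-5.7, 0.4, 11.4]
width: 0.453
```

Call:
carry_out(
  rows=[
    [0,0,0,1,0,0,0],
    [0,0,0,2,0,0,0],
    [0,0,0,2,0,0,0],
  ],
)

```text
clock: 6.57
tcp_pos: [0.4701, 0.006, 0.0375]
tcp_rot: [0.702, 0.713, -0.001, 0.001]
ft_force: [-17.4, -1.3, 42.8]
width: 0.451
```

Contact came at z 0.0377, which matches the grip height plus the 6 mm floor. I'll relax the pressure and release.

Call:
carry_out(
  rows=[
    [0,0,0,-2.5,0,0,0],
    [0,0,0,-2.5,0,0,0],
    [0.6,0,0,-2.5,0,0,0],
    [0.8,0,0,-2.5,0,0,0],
    [1,0,0,-4,0,0,0],
    [1,0,0,-4,0,0,0],
    [1,0,0,-10,0,0,0],
    [1,0,0,-35,0,0,0],
    [1,0,0,-60,0,0,0],
    [1,0,0,-60,0,0,0],
  ],
)

```text
clock: 7.4
tcp_pos: [0.4723, 0.0064, 0.0992]
tcp_rot: [0.701, 0.713, 0.002, 0.002]
ft_force: [1.2, -0.2, 1.2]
width: 1.002
```

```bash
python3 -c "
from h import *
plan()
g=grab('side','s5');u,v=proj(g,[.47,.006,.03])[0].astype(int);print(u,v)
cv2.imwrite('pics/c6.png',crop(g,(u-40,v-40,u+40,v+40),7))"
```

```text
t 7.40 p [0.4723 0.0064 0.0992] yaw 90.92 w 1.002 F [ 1.2 -0.2  1.2]
349 278
```

View pics/c6.png

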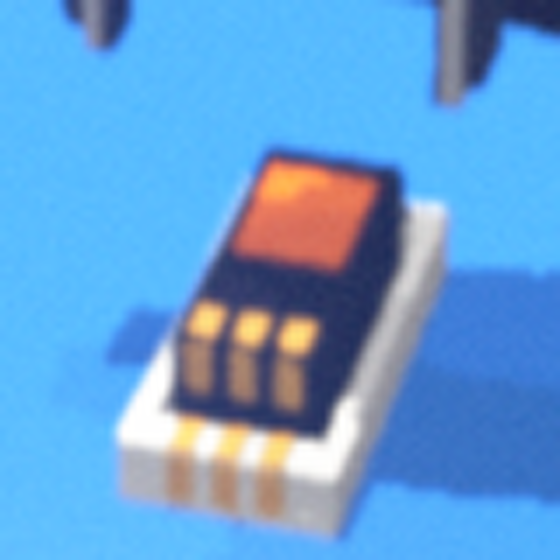

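The pack is seated in the pocket with its contacts at the nose, and about 22 mm stands proud, as expected. Next I'll grip the sled 25 mm behind its middle.

```bash
python3 -c "
from h import *
plan((.470,-.019,.10,91),(.470,-.019,.015,91))"
```

```text
t 7.45 p [0.4716 0.0061 0.0974] yaw 90.90 w 0.999 F [ 0.1  0.7 -0.8]
(0.47, -0.019, 0.1, 91) -> [-25.1  -2.   -2.6] [ 0.27  0.03 -0.1 ]
(0.47, -0.019, 0.015, 91) -> [-25.   -2.3  82.4] [ 0.27  0.03 -0.1 ]
```

Call:
carry_out(
  rows=[
    [1,-15,-0.5,0,0,0,0],
    [1,-25,-0.5,10,0,0,0],
    [1,-25,-0.5,35,0,0,0],
    [1,-25,-0.5,60,0,0,0],
    [1,-25,-0.5,74,0,0,0],
    [1,-25,-0.5,79,0,0,0],
    [1,-25,-0.5,79,0,0,0],
    [1,-25,-0.5,79,0,0,0],
  ],
)

```text
clock: 8.12
tcp_pos: [0.4695, -0.019, 0.0157]
tcp_rot: [0.702, 0.713, -0.0, -0.0]
ft_force: [0.3, -0.0, 0.1]
width: 1.002
```

Call:
carry_out(
  rows=[
    [0.75,0,0,0,0,0,0],
    [0.68,0,0,0,0,0,0],
    [0.5,0,0,0,0,0,0],
    [0,0,0,0,0,0,0],
    [0,0,0,0,0,0,0],
    [0,0,0,0,0,0,0],
    [0,0,0,0,0,0,0],
    [0,0,0,0,0,0,0],
  ],
)

```text
clock: 8.78
tcp_pos: [0.4702, -0.0191, 0.0171]
tcp_rot: [0.702, 0.713, 0.0, 0.001]
ft_force: [-3.8, 0.0, 9.0]
width: 0.658
```

Call:
carry_out(
  rows=[
    [0,0,0,-4,0,0,0],
    [0,0,0,-12,0,0,0],
    [0,0,0,-24,0,0,0],
    [0,0,0,-36,0,0,0],
    [0,0,0,-40,0,0,0],
    [0,0,0,-40,0,0,0],
    [0,0,0,-40,0,0,0],
  ],
)

```text
clock: 9.37
tcp_pos: [0.4695, -0.0191, 0.0558]
tcp_rot: [0.702, 0.713, -0.0, 0.0]
ft_force: [-0.2, 0.3, -5.4]
width: 0.656
```

```bash
python3 -c "
from h import *
plan((.452,.2085,.055,82.06),(.452,.2085,.033,82.06))
g=grab('side','s6');u,v=proj(g,[.47,.006,.05])[0].astype(int);print(u,v)
cv2.imwrite('pics/c7.png',crop(g,(u-40,v-40,u+40,v+40),6))"
```

```text
t 9.37 p [ 0.4695 -0.0191  0.0558] yaw 90.89 w 0.656 F [-0.2  0.3 -5.4]
(0.452, 0.2085, 0.055, 82.06) -> [227.9 -14.    0.8] [0.01 0.01 8.83]
(0.452, 0.2085, 0.033, 82.06) -> [227.9 -14.   22.8] [0.01 0.01 8.83]
349 270
```

View pics/c7.png

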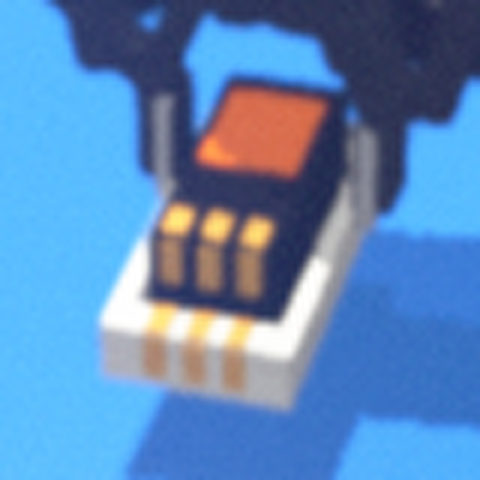

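The loaded sled hangs level in the jaws with the pack still seated. I'll carry it to in front of the bay.

Call:
carry_out(
  rows=[
    [0,8,-0.5,0,0,0,0.5],
    [0,26,-2,0,0,0,1.2],
    [0,52,-3,0,0,0,2.2],
    [0,80,-5,0,0,0,3.2],
    [0,108,-7,0,0,0,4.3],
    [0,136,-8,0,0,0,5.4],
    [0,164,-10,0,0,0,6.5],
    [0,190,-12,0,0,0,7.5],
    [0,212,-13,0,0,0,8.4],
    [0,224,-14,0,0,0,8.8],
  ],
)

```text
clock: 10.25
tcp_pos: [0.451, 0.2078, 0.0552]
tcp_rot: [0.754, 0.657, -0.0, -0.001]
ft_force: [-0.6, -0.3, -5.3]
width: 0.659
```

Call:
carry_out(
  rows=[
    [0,4,0,4,0,0,0],
    [0,4,0,10,0,0,0],
    [0,4,0,16,0,0,0],
    [0,4,0,18,0,0,0],
    [0,4,0,18,0,0,0],
    [0,4,0,18,0,0,0],
  ],
)

```text
clock: 10.75
tcp_pos: [0.4526, 0.2077, 0.0375]
tcp_rot: [0.755, 0.656, -0.0, -0.0]
ft_force: [-0.1, 0.1, -4.5]
width: 0.656
```

```bash
python3 -c "
from h import *
plan((.452,.2085,.032,82.06),(.46235,.28275,.032,82.06))
g=grab('side','s7');u,v=proj(g,[.46,.28,.05])[0].astype(int);print(u,v)
f=grab('top','t7')
v=min(v,405)
cv2.imwrite('pics/c8.png',np.hstack([crop(g,(u-75,v-75,u+75,v+75),4),crop(f,(145,250,195,400),4)]))"
```

```text
t 10.75 p [0.4526 0.2077 0.0375] yaw 82.03 w 0.656 F [-0.1  0.1 -4.5]
(0.452, 0.2085, 0.032, 82.06) -> [ 0.7 -0.7  5.5] [-0.04  0.03 -0.03]
(0.46235, 0.28275, 0.032, 82.06) -> [75.6 -0.8  5.4] [-0.04  0.03 -0.03]
303 375
```

View pics/c8.png

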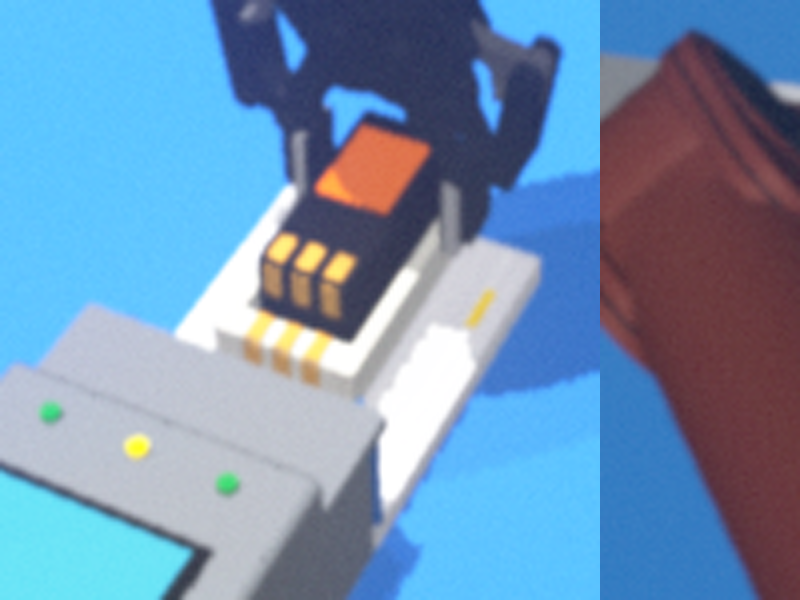

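```bash
python3 -c "
from h import *
g=load('s7'); o=np.array([303-75,375-75])
q=lambda a:(np.array(a)+.5)/4-.5+o
O=np.array([.4658,.3075]);t=np.radians(82.06);A=np.array([[np.cos(t),np.sin(t)],[-np.sin(t),np.cos(t)]])
T=lambda P:((P[:,:2]-O)@A.T*1e3).round(1)
print('roof front',T(cast(g,q([[93,305],[384,424]]),.069)))
print('deck tail R',T(cast(g,q([[541,260]]),.012)))
z=.0375-.017+.02
print('sled nose top',T(cast(g,q([[217,333],[355,377]]),z)),'TCP',T(np.array([[.4526,.2077]])))
f=load('top0')
b=(75,245,180,330);u=up(f,b).astype(int);m=biggest((u[:,:,2]-u[:,:,0]<70)); 
for col in(100,115,130,145,153):
    k=int((col+.5-b[0])*8); rr=np.where(m[:,k])[0]; rows=(rr[[0,-1]]+.5)/8-.5+b[1]
    print(col,rows,T(cast(f,[[col,rows[0]],[col,rows[1]]],.085 if col<141 else .069)).tolist())
"
```

```text
roof front [[ 19.8 -56.7]
 [ 24.   61.2]]
deck tail R [[-121.7   56.9]]
sled nose top [[-10.3 -25. ]
 [-13.2  30.5]] TCP [[-100.7   -0.7]]
100 [257.4375 308.6875] [[161.5, -60.4], [142.1, 59.9]]
115 [259.1875 310.6875] [[125.3, -60.4], [106.2, 60.4]]
130 [261.0625 312.4375] [[89.1, -60.2], [70.4, 60.4]]
145 [263.0625 313.6875] [[58.5, -59.9], [40.2, 60.4]]
153 [264.0625 314.4375] [[38.9, -59.8], [20.9, 60.0]]
```

The sled is on the tester axis to within about 1 mm and sits roughly 16 mm short of the mouth. I'll lower it to just over the deck and slide it in.

Call:
carry_out(
  rows=[
    [0,1,-0.7,3,0,0,0],
    [0,4,-0.7,6,0,0,0],
    [0,12,-0.7,6,0,0,0],
    [0,20,-0.7,6,0,0,0],
    [0,28,-0.7,6,0,0,0],
    [0,36,-0.7,6,0,0,0],
    [0,44,-0.7,6,0,0,0],
    [0,50,-0.7,6,0,0,0],
    [0,54,-0.7,6,0,0,0],
    [0,54,-0.7,6,0,0,0],
  ],
)

```text
clock: 11.68
tcp_pos: [0.4593, 0.2636, 0.0319]
tcp_rot: [0.754, 0.657, 0.0, -0.0]
ft_force: [0.3, 0.3, -4.2]
width: 0.654
```

Call:
carry_out(
  rows=[
    [0,4,0,0,0,0,0],
    [0,8,0,0,0,0,0],
    [0,12,0,0,0,0,0],
    [0,15,0,0,0,0,0],
    [0,17,0,0,0,0,0],
    [0,17,0,0,0,0,0],
  ],
)

```text
clock: 12.18
tcp_pos: [0.4617, 0.2797, 0.0319]
tcp_rot: [0.754, 0.657, 0.0, -0.0]
ft_force: [0.5, 0.3, -4.8]
width: 0.656
```

Call:
carry_out(
  rows=[
    [0,0,0,1,0,0,0],
    [0,0,0,2,0,0,0],
    [0,0,0,2.5,0,0,0],
    [0,1,0,2.5,0,0,0],
    [0,2,0,2.5,0,0,0],
    [0,3,0,2.5,0,0,0],
    [0,3,0,2.5,0,0,0],
  ],
)

```text
clock: 12.77
tcp_pos: [0.4623, 0.2825, 0.0294]
tcp_rot: [0.754, 0.657, 0.0, -0.0]
ft_force: [-0.3, -0.6, -2.5]
width: 0.656
```

Call:
carry_out(
  rows=[
    [0,0.7,0,0,0,0,0],
    [0,1.5,0,0,0,0,0],
    [0,1.5,0,0,0,0,0],
  ],
)

```text
clock: 13.02
tcp_pos: [0.4624, 0.2838, 0.0294]
tcp_rot: [0.754, 0.657, 0.0, -0.0]
ft_force: [-0.2, 0.3, -2.9]
width: 0.657
```

Call:
carry_out(
  rows=[
    [0,0.7,0,0,0,0,0],
    [0,1.5,0,0,0,0,0],
    [0,1.5,0,0,0,0,0],
  ],
)

```text
clock: 13.27
tcp_pos: [0.4625, 0.2848, 0.0293]
tcp_rot: [0.754, 0.657, -0.0, 0.0]
ft_force: [-1.1, -3.6, -1.5]
width: 0.659
```

Call:
carry_out(
  rows=[
    [0,0.7,0,0,0,0,0],
    [0,1.5,0,0,0,0,0],
    [0,1.5,0,0,0,0,0],
  ],
)

```text
clock: 13.52
tcp_pos: [0.4625, 0.2848, 0.0292]
tcp_rot: [0.754, 0.656, -0.001, 0.001]
ft_force: [-3.6, -7.9, 3.4]
width: 0.658
```

The TCP stopped at y 0.2848 while the force rose, so the nose is on the stop. I'll push once more to confirm.

Call:
carry_out(
  rows=[
    [0,0.7,0,0.5,0,0,0],
    [0,1.3,0,0.5,0,0,0],
    [0,1.3,0,0.5,0,0,0],
  ],
)

```text
clock: 13.77
tcp_pos: [0.4625, 0.2849, 0.0292]
tcp_rot: [0.755, 0.656, -0.002, 0.002]
ft_force: [-8.1, -15.1, 13.8]
width: 0.659
```

```bash
python3 -c "
from h import *
plan()
g=grab('side','s9');u,v=303,375
cv2.imwrite('pics/c9.png',crop(g,(u-75,v-75,u+75,v+75),4))"
```

```text
t 13.77 p [0.4625 0.2849 0.0292] yaw 82.03 w 0.659 F [ -8.1 -15.1  13.8]
```

View pics/c9.png

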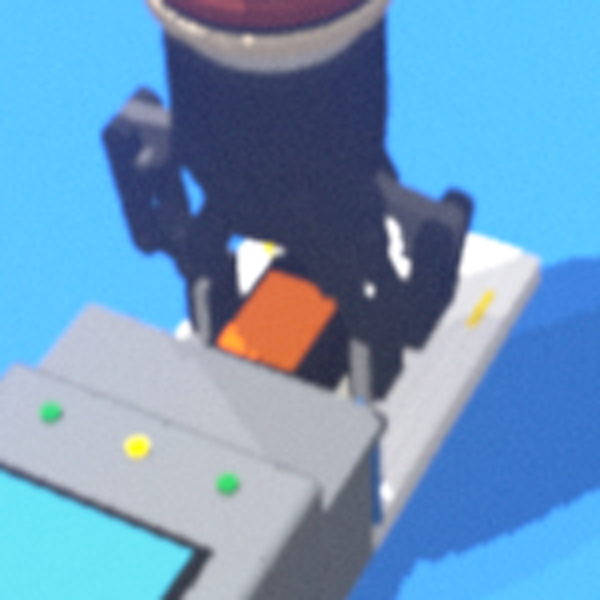

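It's home against the stop: the force rose to 15 N with no further advance. I'll relax, release and retreat straight up.

Call:
carry_out(
  rows=[
    [0,-2.5,0,-1,0,0,0],
    [0,-2.5,0,-1,0,0,0],
    [0.75,-2.5,0,-1,0,0,0],
    [0.9,-2.5,0,-1,0,0,0],
    [1,-2.5,0,-1,0,0,0],
    [1,-2.5,0,-2,0,0,0],
    [1,-2.5,0,-15,0,0,0],
    [1,-2.5,0,-45,0,0,0],
    [1,-2.5,0,-80,0,0,0],
    [1,-2.5,0,-115,0,0,0],
  ],
)

```text
clock: 14.65
tcp_pos: [0.462, 0.2857, 0.1459]
tcp_rot: [0.754, 0.657, -0.0, -0.0]
ft_force: [0.4, 0.1, 0.0]
width: 0.998
```

Call:
carry_out(
  rows=[
    [1,-30,0,-5,0,0,0],
    [1,-70,0,-10,0,0,0],
    [1,-110,0,-15,0,0,0],
    [1,-150,0,-20,0,0,0],
    [1,-190,0,-20,0,0,0],
    [1,-225,0,-20,0,0,0],
    [1,-250,0,-20,0,0,0],
    [1,-250,0,-20,0,0,0],
    [1,-250,0,-20,0,0,0],
  ],
)

```text
clock: 15.4
tcp_pos: [0.4284, 0.037, 0.1649]
tcp_rot: [0.755, 0.656, 0.001, 0.001]
ft_force: [0.0, 0.5, 0.1]
width: 1.001
```

```bash
python3 -c "
from h import *
plan()
g=grab('side','s10');f=grab('top','t10');u,v=303,375
cv2.imwrite('pics/c10.png',np.hstack([crop(g,(u-65,v-75,u+65,v+55),3),crop(f,(120,230,250,360),3)]))
O=np.array([.4658,.3075]);t=np.radians(82.06);A=np.array([[np.cos(t),np.sin(t)],[-np.sin(t),np.cos(t)]])
b=(145,255,200,325);u=up(f,b).astype(int)
w=(u[:,:,0]-u[:,:,2]>45); P=cast(f,pix(biggest(w),b),.054); print('label in tester',((P[:,:2].mean(0)-O)@A.T*1e3).round(1),'expect x -14.2')
d=(u.max(2)<90); "
```

```text
t 15.40 p [0.4284 0.037  0.1649] yaw 81.95 w 1.001 F [0.  0.5 0.1]
label in tester [-15.4  -1.2] expect x -14.2
```

View pics/c10.png

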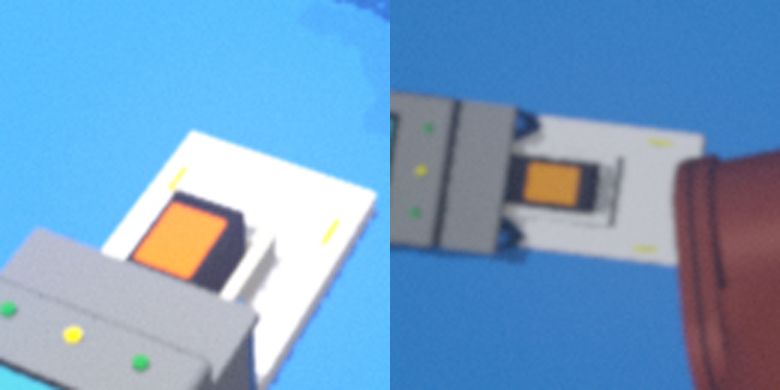

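```bash
python3 -c "
from h import *
f=load('t10');O=np.array([.4658,.3075]);t=np.radians(82.06);A=np.array([[np.cos(t),np.sin(t)],[-np.sin(t),np.cos(t)]])
q=lambda a:(np.array(a)-[390,0]+.5)/3-.5+[120,230]
print('sled tail',((cast(f,q([[621,158],[615,225]]),.03)[:,:2]-O)@A.T*1e3).round(1),'pack tail',((cast(f,q([[599,163],[594,212]]),.054)[:,:2]-O)@A.T*1e3).round(1))
s=r.sense();print(s['clock']);r.job_done()"
```

```text
sled tail [[-62.6 -28.1]
 [-65.5  27.2]] pack tail [[-51.3 -22.2]
 [-52.9  17.6]]
15.5
the job is handed in; nothing more can be done
```

The orange-labelled pack is in the sled's pocket with its contacts towards the nose. The loaded sled is in the tester bay against the stop, released, and I handed the job in at 15.5 s. `job_done` reports no verdict.

**Checks that passed**
- **Pack seating:** it met the pocket floor at the expected height, and about 22 mm stood proud afterwards.
- **Sled home:** the tool stopped advancing while the push force rose to about 15 N.
- **Final pictures:** the label centre was at (-15.4, -1.2) mm in the tester frame, against about (-14.2, 0) expected. The arm was clear of everything.

**Checks that disagreed**
- **Sled tail:** hand-picked points put it at -63 to -65 mm, against -61 mm at home. Its shadow line blurs that edge.
- **Pack tail:** it read about -52 mm, against -46 mm, and I did not resolve that. The label position and the pocket's 3 mm play suggest the pack is only 1–2 mm off, but I handed in without measuring it again.

I did not measure the spares or the screwdriver afterwards. The arm never went down near them.

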